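# Clear the stock caddy, pack the tins and slide its cover shut

## Robot

A 6-joint arm with a two-finger parallel gripper is mounted at the origin on the work surface. World frame = base frame: x ahead of the robot, y to its left, z up, the work surface at z = 0. Lengths are in m, angles in rad, forces in N, time in s.
With the tool pointing down it reaches from about 0.35 to 0.725 m from the base axis. Payload 6 kg.
Tool frame: the origin (TCP) lies at the very end of the fingers, on their centre line; the grasp point (between the pads) lies 19 mm behind it; z points along the fingers, y is the line along which they close (so a half turn about z gives the same grasp; the last joint's range is limited). The gripper opens to 85 mm and grips with 20 to 120 N. Pads are 22 mm wide; open, the fingers measure 114 mm over their backs; the gripper's body (76 mm by 85 mm) begins 54 mm behind the grasp point. The pads swing forward as they close: fully open they stand 13 mm farther back than shut.
Start: joints at [0.334, 0.04, 0.085, 0, -1.615, -0.334], TCP at [0.6, 0, 0.207] pointing down, gripper open.
Joint ranges: [-2.56, 2.56], [-1.29, 2.01], [-1.08, 1.49], [-3.29, 1.98], [-2.81, -0.18], [-2.99, 2.99]. Speed limits (rad/s): [2.57, 2.57, 3.01, 3.14, 3.14, 3.14].

## Interface

Orientations are given as a unit quaternion [w, x, y, z].
In Python, from rig import env gives the robot as it stands. Calls block until the motion is done:
- env.move_to(position, orientation): joint-space move of the TCP to a pose.
- env.move_linear(position, frame=None, speed=0.15, threshold=None): straight line of the TCP; frame=None keeps the orientation; speed is the mean speed in m/s. With threshold (N) it stops when the force on the tool has changed by that much, and returns True; else False.
- env.goto_joints(angles): joint-space move.
- env.gripper_to(opening, f_grip=None): opening from 0.0 (shut) to 1.0 (fully open); f_grip is the grip in N (None keeps the last); returns when the fingers have stopped.
- env.pause(seconds).
- env.inverse_kinematics(position, orientation): joint angles nearest the present ones, or None.
- env.get_image(name): name is "scene" or "side" or "wrist"; returns the picture (420x560x3 uint8, blue, green, red); there is no depth.
- env.get_calibration(name): a dict with "intrinsics" (3x3 intrinsics, pixels), "k1" (the pictures are not rectified: a ray, as slopes to the right and down, at radius r is drawn at 1 + k1 r^2 times it, then the intrinsics apply), "position" and "orientation" of the camera in the world. Camera axes: x right, y up, looking along -z (the intrinsics and any distortion apply to the point x, -y, -z); pixel columns grow to the right and rows downward; lengths in m; the calibration is good to about 2 mm. A picture is of the moment at which its call begins: read the wrist's pose just before it. get_calibration takes no time and is no camera call; for the wrist camera it gives the pose at the moment of the call.
A pose or a line that the arm cannot do raises env.MotionError and nothing moves.
- env.finish_job(): hands the job in; it is judged then, once.
Readings, each from a call of its own:
- env.current_time(): time.
- env.current_q(): joint angles.
- env.current_joint_vel(): joint speeds.
- env.current_tau(): joint torques, N m.
- env.current_eef_pos(): TCP position.
- env.current_eef_rot(): TCP orientation.
- env.current_contact_force(): force on the tool from outside, world axes, zero at the start.
- env.current_wrist_torque(): the same for the moment, N m.
- env.current_grip_width(): opening from 0.0 (shut) to 1.0 (fully open).
- env.current_grip_force(): force on a finger pad.
Only numpy, scipy, OpenCV 4.12 (cv2) and the standard library are available. Lean on these libraries where they do the work, as an engineer would, in place of code of your own. Each camera call takes 0.05 s, during which the arm holds its last target. There are 200 camera calls.

## Task

Slide the thin dark metal cover of the white stock caddy fully back onto the closed half until it meets the stop. With it there, lift every wooden pestle out of the bin, lay it on the steel tray, and pack every tin from the table into the bin, upright on its floor or on a flat tin, so that none stands above the rim; when all are in, slide the cover over the bin fully home against its end stop, so that it sweeps the rim and shows that nothing protrudes. The cover is too wide to grasp: move it by pressing on its top and sliding, never lift it out of its guides, and leave the bowls, jar and spoon pot where they are.

Things in the scene. Friction and masses are not known exactly. Their poses are not given: they have to be found in the camera images.
- caddy: white stock caddy, fixed, 152 (x) by 484 (y) by 79 mm high. Origin under its middle on the table, y its long axis, z up. Half at -y: open bin; half at +y: closed block whose flat top (deck, y -16 to 234 mm) is level with the bin's rim, z 72 mm. Guide lips (inner faces x = +-70 mm) and end stops (inner faces y = +-234 mm) rise 7 mm above the rim
- bin_floor (a point): centre of the bin's inner floor, at caddy x 0, y -121, z 6 mm; axes as the caddy's. The bin is 120 mm (x) by 210 mm (y) inside and 66 mm deep to the rim: room for three tins in a row along y, and across x for one tin with a finger on either side. Tins need not stand in a row
- cover_top (a point): centre of the cover's top face: loose flat dark metal sheet 126 (x) by 228 (y) by 4 mm, 0.3 kg, lying on the rim between the guide lips, top 76 mm above the table. Slides along caddy y, friction about 0.25; about 8 N pressed on its middle drags it. Its centre is at caddy y -120 mm against the stop over the bin, +120 mm against the stop on the deck. At the start it covers all or part of the bin
- flat1_mid (a point): centre (half-way up) of a flat round tin, 66 mm diameter, 30 mm high, about 0.11 kg, plain steel with a paper band, loose, standing on the table. z is its axis. Two stacked (60 mm) fit under the rim. May be absent
- flat2_mid (a point): centre (half-way up) of a flat round tin, 66 mm diameter, 30 mm high, about 0.11 kg, plain steel with a paper band, loose, standing on the table. z is its axis. Two stacked (60 mm) fit under the rim. May be absent
- flat3_mid (a point): centre (half-way up) of a flat round tin, 66 mm diameter, 30 mm high, about 0.11 kg, plain steel with a paper band, loose, standing on the table. z is its axis. Two stacked (60 mm) fit under the rim. May be absent
- flat4_mid (a point): centre (half-way up) of a flat round tin, 66 mm diameter, 30 mm high, about 0.11 kg, plain steel with a paper band, loose, standing on the table. z is its axis. Two stacked (60 mm) fit under the rim. May be absent
- tall_mid (a point): centre (half-way up) of the one tall round tin, 66 mm diameter, 62 mm high, about 0.22 kg, loose, standing on the table. z is its axis. It fits under the rim only when it stands on the bin floor with nothing on it
- pestle1_mid (a point): centre of a straight round wooden pestle, 100 mm long, 28 mm diameter, 0.06 kg, loose; x is its long axis. At the start it lies on the bin floor, across the bin (within 0.2 rad of caddy x), under the cover or beside it. It can roll. One of the two may be absent
- pestle2_mid (a point): centre of a straight round wooden pestle, 100 mm long, 28 mm diameter, 0.06 kg, loose; x is its long axis. At the start it lies on the bin floor, across the bin (within 0.2 rad of caddy x), under the cover or beside it. It can roll. One of the two may be absent
- tray: low steel tray, fixed, 200 mm (x) by 140 mm (y), floor and rim 5 mm thick, rim 14 mm above the table, floor top at 5 mm; origin under its centre; room for both pestles side by side, each along the tray's y. A pestle must lie within the tray on its floor
- bowls: stack of three white bowls, 132 mm across, 76 mm high, bystander; origin at the centre of its underside
- jar: clear jar with a white lid, 84 mm across, 110 mm high, bystander; origin at the centre of its underside
- spoon_pot: steel pot of spoons, 100 mm across, 143 mm high with spoons, bystander; origin at the centre of its underside
Mind the look-alikes: they are no part of the job. Leave any yellow look-alike of the part that bears flat2_mid alone.

How it is judged:
By the outcome, as a careful person would: the job done as asked, in the order asked, and still so for the second after the job is handed in, with the robot touching nothing.
Of flat1, flat2, flat3, flat4 only 3 to 4 are there at a start; the rules pass over those that are not, and their reading is None.
Of pestle1, pestle2 only 1 to 2 are there at a start; the rules pass over those that are not, and their reading is None.
At some moment in a run one of flat1, flat2, flat3, flat4, tall may be knocked a few centimetres aside while the robot is not near it.
It also fails if it takes over 210 s, if anything falls off the work surface, if the arm or the gripper's body presses on something with over 40 N, if the wrist force passes 120 N, or if a joint passes its speed limit or range.

## Working session

There is one attempt and no reset: what is moved stays moved. The work goes in short steps, each a Python script; the robot and the scene stay as the last script left them, time stands still between calls to the robot, and variables do not carry over. Pictures are saved under pics/ and viewed, at most 14 in all, crops included, and the job is handed in when it is done.

```bash
ls; mkdir -p pics; python3 - <<'E'
from rig import env
import cv2,numpy as np
for n in("scene","side"):
    cv2.imwrite(f"pics/{n}0.png",env.get_image(n)); c=env.get_calibration(n); print(n,c)
print(env.current_eef_rot(),env.current_time())
E
```

```text
pics
scene {'intrinsics': array([[384.89620401,   0.        , 281.02197683],
       [  0.        , 384.89620401, 211.08755728],
       [  0.        ,   0.        ,   1.        ]]), 'k1': -0.04930883483615745, 'position': array([ 1.24297193, -0.01183914,  0.73567563]), 'orientation': array([0.62705238, 0.27657494, 0.30379071, 0.66183293])}
side {'intrinsics': array([[453.92691623,   0.        , 280.25024133],
       [  0.        , 453.92691623, 210.84493215],
       [  0.        ,   0.        ,   1.        ]]), 'k1': 0.01100074169111635, 'position': array([ 0.30785927, -1.06784141,  1.05868662]), 'orientation': array([ 0.91833375,  0.38619758, -0.02786197, -0.08208691])}
[ 6.05287157e-04  7.07108578e-01 -7.07104526e-01 -5.30617515e-04] 0.1
```

View pics/scene0.png

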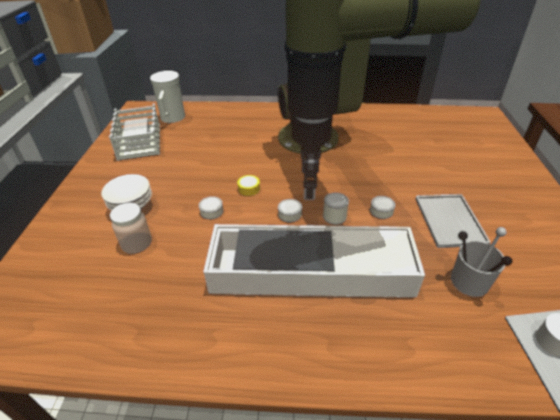

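View pics/side0.png

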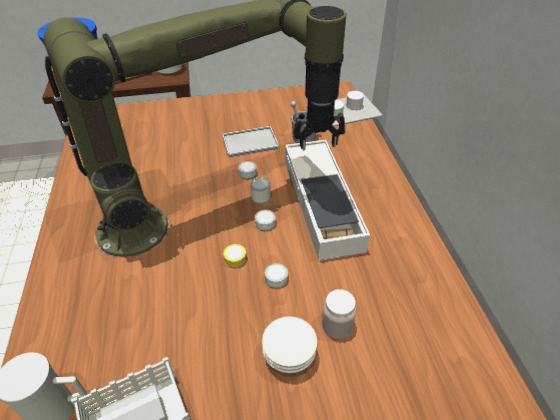

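The caddy is at scene (313,260), with the bin at its left (-y) end and the cover over part of it. There are three plain flats, at (210,207), (290,210) and (383,207). The tall tin is at (336,208), the yellow look-alike at (248,185) and the tray at (450,218). In the side view a pestle shows in the bin at (338,232).

```bash
cat > h.py <<'E'
import numpy as np,cv2
from scipy.spatial.transform import Rotation as R
def cam(c):
    q=c["orientation"]; return c["intrinsics"],c["k1"],np.array(c["position"]),R.from_quat([q[1],q[2],q[3],q[0]]).as_matrix()
def proj(c,P):
    K,k,t,M=cam(c); p=(np.atleast_2d(P)-t)@M; s=np.c_[p[:,0],-p[:,1]]/-p[:,2:]
    s=s*(1+k*(s**2).sum(1,keepdims=True)); return s*[K[0,0],K[1,1]]+K[:2,2]
def unproj(c,uv,z):
    K,k,t,M=cam(c); d=(np.atleast_2d(uv)-K[:2,2])/[K[0,0],K[1,1]]; s=d.copy()
    for _ in range(10): s=d/(1+k*(s**2).sum(1,keepdims=True))
    r=np.c_[s[:,0],-s[:,1],-np.ones(len(s))]@M.T
    return t+r*((z-t[2])/r[:,2])[:,None]
E
python3 - <<'E'
import cv2,numpy as np
a=cv2.imread("pics/scene0.png")[170:305,190:490]; b=cv2.imread("pics/side0.png")[120:300,210:380]
cv2.imwrite("pics/c1.png",cv2.resize(a,None,fx=2.6,fy=2.6,interpolation=3))
cv2.imwrite("pics/c2.png",cv2.resize(b,None,fx=3.3,fy=3.3,interpolation=3))
E
```

```text
(no output)
```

View pics/c1.png

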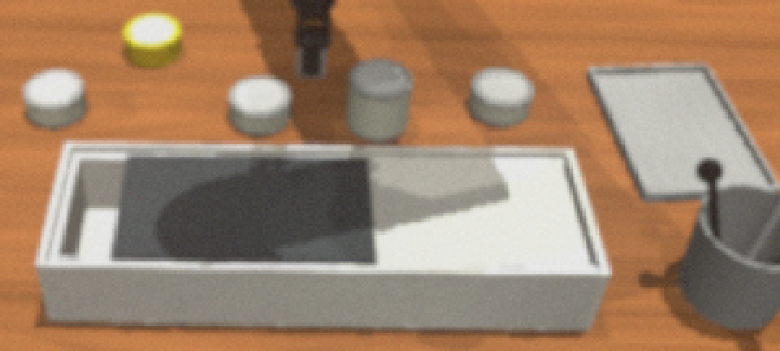

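View pics/c2.png

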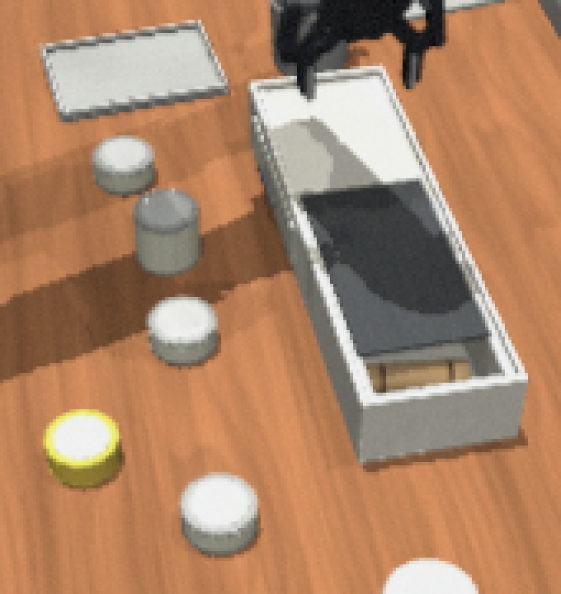

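The crops give the caddy's top corners, the tray corners, the cover corners and the tin-top ellipses in both views. One pestle is visible in the bin in c2, at (425,374). I'll triangulate these.

```bash
python3 - <<'E'
from rig import env
from h import *
np.set_printoptions(precision=4,suppress=True)
cs,cd=env.get_calibration("scene"),env.get_calibration("side")
S=lambda p:(np.array(p,float)+.5)/2.6-.5+[190,170]
D=lambda p:(np.array(p,float)+.5)/3.3-.5+[210,120]
def both(n,a,b,z):
    A=unproj(cs,S(a),z);B=unproj(cd,D(b),z); print(n);print(np.c_[A[:,:2],B[:,:2]]); return A,B
# order: bin-near(robot), deck-near, deck-far, bin-far
A,B=both("caddy",[(66,144),(577,150),(610,272),(37,265)],[(362,404),(250,83),(381,69),(527,378)],.079)
for Q in(A,B):
    d=(Q[1]+Q[2]-Q[0]-Q[3])/2; w=(Q[2]+Q[3]-Q[0]-Q[1])/2
    print("ctr",Q.mean(0)[:2],"len",np.hypot(*d[:2]),"wid",np.hypot(*w[:2]),"yaw",np.arctan2(-d[0],d[1]))
both("tray",[(588,68),(710,66),(775,188),(642,197)],[(63,116),(42,46),(203,22),(228,88)],.014)
both("flats",[(55,86),(260,91),(502,84),(151,29)],[(219,499),(183,315),(124,156),(84,436)],.030)
both("tall",[(380,78)],[(167,210)],.062)
both("cover",[(128,156),(370,157),(376,263),(112,258)],[(362,355),(300,195),(420,180),(490,335)],.076)
E
```

```text
caddy
[[ 0.562  -0.2273  0.5566 -0.2288]
 [ 0.5486  0.2572  0.5453  0.2509]
 [ 0.6956  0.2569  0.6923  0.2491]
 [ 0.7106 -0.224   0.707  -0.2256]]
ctr [0.6292 0.0157] len 0.48295948514385956 wid 0.14781265012888828 yaw 0.029324390299154797
ctr [0.6253 0.0114] len 0.47739635669349484 wid 0.1486933596392892 yaw 0.02718989425717702
tray
[[0.3437 0.3223 0.34   0.3166]
 [0.3337 0.4634 0.3279 0.4594]
 [0.5267 0.4728 0.527  0.473 ]
 [0.5446 0.3356 0.5341 0.3337]]
flats
[[ 0.4201 -0.273   0.4222 -0.271 ]
 [ 0.4189 -0.0479  0.4251 -0.0427]
 [ 0.3956  0.2153  0.3983  0.2117]
 [ 0.3128 -0.1804  0.3146 -0.1786]]
tall
[[0.4298 0.0785 0.4279 0.0774]]
cover
[[ 0.5725 -0.1662  0.5711 -0.1688]
 [ 0.5635  0.062   0.5614  0.0592]
 [ 0.6919  0.0623  0.6862  0.0594]
 [ 0.6972 -0.1622  0.6916 -0.1658]]
```

Scene and side agree within about 5 mm. The caddy is at about (0.627, 0.014) with yaw 0.028, and the cover centre is at about caddy y -0.066. The measured sizes match those given. Next I slide the cover back.

```bash
cat >> h.py <<'E'
from rig import env
CAD=[0.627,0.014,0.028]
def c2w(x,y,z=0):
    a=CAD[2]; return np.array([CAD[0]+x*np.cos(a)-y*np.sin(a),CAD[1]+x*np.sin(a)+y*np.cos(a),z])
def down(a):   # closing axis at angle a from world x
    q=(R.from_rotvec([0,0,a])*R.from_matrix([[0,-1,0],[-1,0,0],[0,0,-1]])).as_quat(); return np.array([q[3],q[0],q[1],q[2]])
def snap(*names):
    for n in names:
        cv2.imwrite(f"pics/{n}_{env.current_time():.1f}.png",env.get_image(n)); print(f"pics/{n}_{env.current_time()-.05:.1f}")
E
python3 - <<'E'
from h import *
np.set_printoptions(precision=3,suppress=True)
env.gripper_to(0.0)
env.move_to(c2w(0,-.066,.11),down(CAD[2]))
print(env.move_linear(c2w(0,-.066,.066),speed=.02,threshold=10)); p=env.current_eef_pos(); print(p,env.current_contact_force())
z=p[2]
for y in(-.03,.05,.10):
    env.move_linear(c2w(0,y,z-.001),speed=.06); print(env.current_eef_pos(),env.current_contact_force())
print(env.move_linear(c2w(0,.13,z-.001),speed=.03,threshold=8),env.current_eef_pos(),env.current_contact_force(),env.current_time())
snap("scene")
E
ls pics
```

```text
False
[ 0.629 -0.052  0.066] [ 0.32   0.198 -0.304]
[ 0.628 -0.016  0.065] [-0.204 -0.729 -0.531]
[0.626 0.064 0.065] [-0.628  0.004  0.71 ]
[0.624 0.114 0.065] [ 0.479  0.046 -0.144]
False [0.623 0.144 0.065] [-1.267  0.773  1.086] 8.1167
pics/scene_8.1
c1.png
c2.png
scene0.png
scene_8.1.png
side0.png
```

View pics/scene_8.1.png

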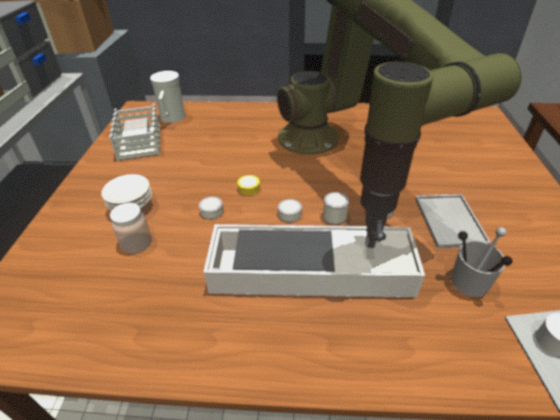

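```bash
python3 - <<'E'
from rig import env
print(env.current_grip_width(),env.current_eef_pos(),env.current_contact_force(),env.current_grip_force())
E
```

```text
0.0006557054419432282 [0.62337132 0.14378547 0.06509487] [-0.44577229 -0.36608574  0.17291224] 0.0
```

```bash
python3 - <<'E'
from h import *
np.set_printoptions(precision=4,suppress=True)
cs,cd=env.get_calibration("scene"),env.get_calibration("side")
p=env.current_eef_pos()
i=env.get_image("side")
print(proj(cs,[p,p+[0,0,.02]]),proj(cd,[p,p+[0,0,.02]]))
u,v=proj(cd,p)[0].astype(int)
b=i[v-60:v+40,u-60:u+70]; a=cv2.imread("pics/scene_8.1.png"); us,vs=proj(cs,p)[0].astype(int); a=a[vs-60:vs+40,us-60:us+70]
for im,c in((a,(us,vs)),(b,(u,v))): im[60,60]=(0,0,255)
cv2.imwrite("pics/tip.png",cv2.resize(np.hstack([a,b]),None,fx=3,fy=3,interpolation=0))
# descend gently here till contact with deck
print(env.move_linear(p-[0,0,.03],speed=.015,threshold=4),env.current_eef_pos(),env.current_contact_force())
E
```

```text
[[367.6581 252.3449]
 [368.8329 246.4725]] [[312.9401 163.5069]
 [313.1615 158.9595]]
True [0.6235 0.1438 0.0481] [-0.7259  0.2664  3.4038]
```

View pics/tip.png

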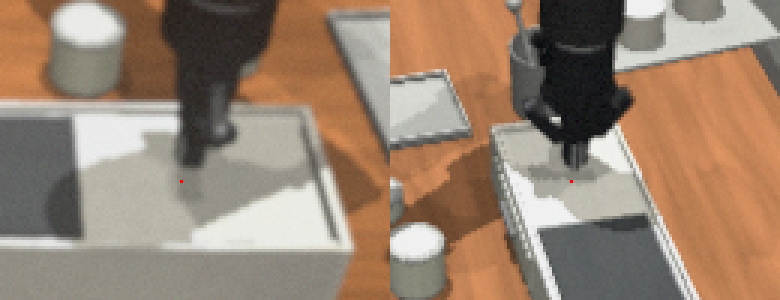

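Contact with the deck (z 72 mm) came at reported z 48 mm. Both views show the tip about 20 mm above the projected TCP, with little sideways error. The real fingertip therefore sits about 24 mm higher than reported, and I'll correct by contact. Sliding the cover again.

```bash
python3 - <<'E'
from h import *
np.set_printoptions(precision=4,suppress=True)
env.move_linear(c2w(0,.13,.09)); env.move_linear(c2w(0,-.066,.08))
env.pause(.2)
print(env.move_linear(c2w(0,-.066,.040),speed=.02,threshold=8)); p=env.current_eef_pos(); print(p,env.current_contact_force())
z=p[2]
for y in(-.05,.02,.09):
    env.move_linear(c2w(0,y,z-.002),speed=.06); print(env.current_eef_pos(),env.current_contact_force())
print(env.move_linear(c2w(0,.135,z-.002),speed=.02,threshold=10),env.current_eef_pos(),env.current_contact_force(),env.current_time())
E
```

```text
True
[ 0.629  -0.0521  0.0521] [1.0278 0.2612 4.0605]
[ 0.6296 -0.0356  0.0521] [-0.5677  1.3887  7.5133]
[0.6275 0.0339 0.0521] [-0.3847 -1.8704  7.9721]
[0.6255 0.1039 0.0521] [-0.4866 -1.514   8.144 ]
False [0.6242 0.1481 0.0521] [ 0.8107 -3.8734  8.319 ] 18.2417
```

```bash
python3 - <<'E'
from h import *
np.set_printoptions(precision=4,suppress=True)
env.move_linear(c2w(0,.13,.10)); env.gripper_to(1.0); env.move_to(c2w(0,-.06,.32),down(CAD[2]))
env.pause(.3)
cw=env.get_calibration("wrist"); a=env.get_image("wrist"); print(cw,env.current_eef_pos())
b=env.get_image("side"); cv2.imwrite("pics/w1.png",a); cv2.imwrite("pics/side1.png",b)
cv2.imwrite("pics/s1.png",env.get_image("scene"))
b=cv2.resize(b[110:310,210:390],(378,420),interpolation=3)
cv2.imwrite("pics/v1.png",cv2.resize(np.hstack([a,b]),None,fx=.85,fy=.85,interpolation=cv2.INTER_AREA))
E
```

```text
{'intrinsics': array([[308.0699,   0.    , 277.5596],
       [  0.    , 308.0699, 208.8599],
       [  0.    ,   0.    ,   1.    ]]), 'k1': -0.018056550958285705, 'position': array([ 0.6315, -0.1151,  0.4859]), 'orientation': array([-0.0139,  0.0028, -0.1378,  0.9904])} [ 0.6287 -0.0455  0.3195]
```

View pics/v1.png

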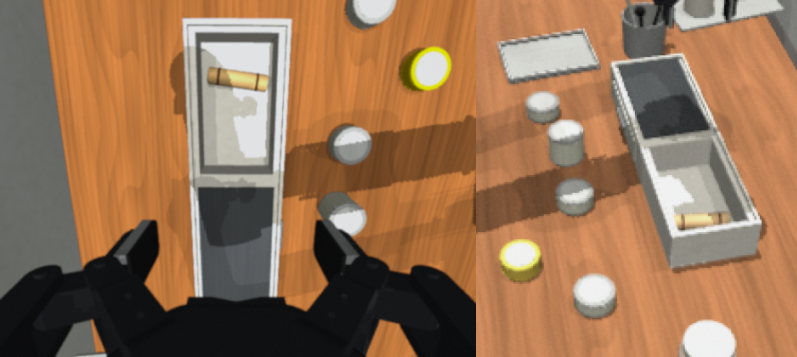

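The cover now lies on the deck, clear of the bin. There is one pestle, with ends at v1 (208,75) and (268,83). Next I compare wrist-camera positions with the fixed cameras and write the automatic tin finder.

```bash
cat >> h.py <<'E'
from scipy.optimize import minimize
_t=np.linspace(0,2*np.pi,40)
def mask(img):
    hsv=cv2.cvtColor(cv2.GaussianBlur(img,(3,3),0),cv2.COLOR_BGR2HSV); return (hsv[...,1]<95)&(hsv[...,2]>85)
def find(views,xy,h,z0=0.,r=.033):
    """fit tin xy by silhouette IoU over [(calib,img)], window-limited; returns xy, IoU"""
    ms=[]
    for c,im in views:
        u,v=proj(c,[xy[0],xy[1],z0+h/2])[0]; n,l=cv2.connectedComponents(mask(im).astype(np.uint8))
        ms.append((c,mask(im)))
    def cost(p):
        s=0
        for c,m in ms:
            P=np.r_[np.c_[p[0]+r*np.cos(_t),p[1]+r*np.sin(_t),0*_t+z0],np.c_[p[0]+r*np.cos(_t),p[1]+r*np.sin(_t),0*_t+z0+h]]
            q=proj(c,P); o=q.min(0)-8; k=8; hull=cv2.convexHull(((q-o+.5)*k).astype(np.int32))
            w,hh=(q.max(0)-o+8).astype(int); big=cv2.fillPoly(np.zeros((hh*k,w*k),np.uint8),[hull],255)
            o2=o  # sample mask at subpixel offset
            mm=cv2.warpAffine(m.astype(np.float32),np.float32([[1,0,-o2[0]],[0,1,-o2[1]]]),(int(w),int(hh)))
            b=cv2.resize(big,(int(w),int(hh)),interpolation=cv2.INTER_AREA)/255.
            s+=np.minimum(b,mm).sum()/np.maximum(b,mm).sum()
        return -s/len(ms)
    g=[np.array(xy)+[i*.012,j*.012] for i in range(-4,5) for j in range(-4,5)]
    p0=min(g,key=cost); f=minimize(cost,p0,method="Nelder-Mead",options=dict(initial_simplex=[p0,p0+[.006,0],p0+[0,.006]],xatol=2e-4,fatol=1e-4))
    return f.x,-f.fun
E
python3 - <<'E'
from h import *
np.set_printoptions(precision=4,suppress=True)
cs,cd,cw=[env.get_calibration(n) for n in("scene","side","wrist")]
I={n:cv2.imread(f"pics/{n}.png") for n in("s1","side1","w1")}
W=lambda p:(np.array(p,float)+.5)/.85-.5
print("bin-end corners",unproj(cw,W([(184,20),(291,18)]),.079)," expect",c2w(-.076,-.242),c2w(.076,-.242))
print("inner floor corners",unproj(cw,W([(217,44),(271,42),(270,164),(213,164)]),.006)); print("exp",c2w(.06,-.226),c2w(-.06,-.226),c2w(-.06,-.016))
e=unproj(cw,W([(208,75),(268,83)]),.020); print("pestle",e,e.mean(0))
print("cover edge",unproj(cw,W([(235,187)]),.076), "exp",c2w(0,.006))
for n,xy,h in(("A",(.421,-.272),.03),("B",(.422,-.045),.03),("C",(.397,.213),.03),("T",(.429,.078),.062)):
    print(n,*find([(cs,I["s1"])],xy,h),*find([(cd,I["side1"])],xy,h),*(find([(cw,I["w1"])],xy,h) if n in"BT" else ""))
E
```

```text
bin-end corners [[ 0.7061 -0.2253  0.079 ]
 [ 0.5576 -0.232   0.079 ]]  expect [ 0.5578 -0.23    0.    ] [ 0.7097 -0.2258  0.    ]
inner floor corners [[ 0.6651 -0.2103  0.006 ]
 [ 0.575  -0.2159  0.006 ]
 [ 0.5637 -0.0072  0.006 ]
 [ 0.6708 -0.0042  0.006 ]]
exp [ 0.6933 -0.2102  0.    ] [ 0.5734 -0.2136  0.    ] [ 0.5675 -0.0037  0.    ]
pestle [[ 0.6787 -0.1597  0.02  ]
 [ 0.5777 -0.1499  0.02  ]] [ 0.6282 -0.1548  0.02  ]
cover edge [[0.6287 0.0174 0.076 ]] exp [0.6268 0.02   0.    ]
A [ 0.4204 -0.2757] 0.9092623539165482 [ 0.4211 -0.2739] 0.9606864286768393
B [ 0.4227 -0.0484] 0.6769090844536226 [ 0.423  -0.0487] 0.8915836190093707 [ 0.4229 -0.05  ] 0.9100683067919932
C [0.3972 0.215 ] 0.9530782438067207 [0.3971 0.2156] 0.6060155820297471
T [0.4263 0.0791] 0.7019613160650998 [0.4268 0.0803] 0.7208666094097289 [0.4271 0.0783] 0.8499099501518019
```

Wrist, scene and side agree to about 2 mm in xy. The only error is the reported TCP z, which reads 24 mm low. Finger length in the picture is normal, so it is a constant offset. Next is the pestle.

```bash
cat >> h.py <<'E'
ZB=.024
def go(p,a,z): env.move_to([p[0],p[1],z-ZB],down(a))
def lin(p,z,speed=.15,th=None): return env.move_linear([p[0],p[1],z-ZB],speed=speed,threshold=th)
def st(m=""): print(m,"pos",np.round(np.array(env.current_eef_pos())+[0,0,ZB],4),"F",np.round(env.current_contact_force(),1),"w",round(env.current_grip_width(),3),"gf",round(float(np.max(env.current_grip_force())),1),"t",round(env.current_time(),1))
E
python3 - <<'E'
from h import *
p=np.array([.6282,-.1548]); a=np.pi/2-.097
print(env.inverse_kinematics([p[0],p[1],.05],down(a)),env.inverse_kinematics([p[0],p[1],.05],down(a-np.pi)))
if env.inverse_kinematics([p[0],p[1],.05],down(a)) is None: a-=np.pi
env.gripper_to(.62); go(p,a,.15); st()
print(lin(p,.010,.06,6)); st()
env.gripper_to(0.,30); st("grip")
lin(p,.20); st("up")
E
```

```text
[ 0.06698281  0.19980737 -0.02877191  0.         -1.34221705  1.40681352] [ 0.06698281  0.19980737 -0.02877191  0.         -1.34221705 -1.73477913]
 pos [ 0.6286 -0.1547  0.1507] F [-1.1  0.2  0.2] w 0.62 gf 0.0 t 22.9
True
 pos [ 0.6285 -0.1546  0.0207] F [0.5 2.3 3.4] w 0.623 gf 0.0 t 24.9
grip pos [ 0.6274 -0.1548  0.0196] F [-1.1  0.7  1.4] w 0.309 gf 29.6 t 25.2
up pos [ 0.6277 -0.1547  0.1986] F [-1.   0.5 -1.2] w 0.308 gf 29.5 t 26.5
```

```bash
python3 - <<'E'
from h import *
t=np.array([.434,.396]); a=.07
print(env.inverse_kinematics([*t,.1],down(a))[5],env.inverse_kinematics([*t,.1],down(a+np.pi)) is not None)
go(t,a,.15); st()
print(lin(t,.013,.05,5)); st("down")
w=env.current_grip_width()
env.gripper_to(w+.08); env.gripper_to(w+.3); st(); lin(t,.12)
env.gripper_to(1.0); go([.40,-.16],0,.36); env.pause(.2)
cw=env.get_calibration("wrist")
for n in("scene","side","wrist"): cv2.imwrite(f"pics/{n}2.png",env.get_image(n))
for n,c in(("scene",None),("side",None),("wrist",cw)):
    c=c or env.get_calibration(n)
    for k,xy,h in(("A",(.4207,-.2745),.03),("B",(.423,-.049),.03),("C",(.397,.215),.03),("T",(.427,.079),.062)):
        try: print(n,k,*find([(c,cv2.imread(f"pics/{n}2.png"))],xy,h))
        except Exception as e: print(n,k,e)
a=cv2.imread("pics/scene2.png")[170:300,380:520];b=cv2.imread("pics/side2.png")[100:300,200:390]
cv2.imwrite("pics/v2.png",np.hstack([cv2.resize(a,(430,400)),cv2.resize(b,(370,400))]))
st()
E
```

```text
-1.0106796340338562 True
 pos [0.4344 0.3956 0.15  ] F [-0.2 -0.2 -1.2] w 0.312 gf 29.5 t 28.6
True
down pos [0.434  0.396  0.0185] F [-1.   0.4  4.2] w 0.306 gf 29.9 t 31.0
 pos [0.4334 0.3952 0.017 ] F [ 0.  -0.  -0.5] w 0.608 gf 0.0 t 31.6
scene A [ 0.42172228 -0.2754408 ] 0.8669329818579811
scene B [ 0.42410133 -0.04905539] 0.648088283604614
scene C [0.39624807 0.21565212] 0.9441382145790057
scene T [0.42522646 0.07951796] 0.6975545561465094
side A [ 0.42112217 -0.27403268] 0.9568460317431344
side B [ 0.42303068 -0.04952294] 0.9030974343982018
side C [0.39729726 0.21571548] 0.609890541799356
side T [0.42650528 0.07986696] 0.720054921337706
wrist A [ 0.42210335 -0.27613434] 0.9432741186728958
wrist B [ 0.42412534 -0.04943031] 0.9734391048247237
wrist C [0.42937875 0.10335212] 0.7309977701470952
wrist T [0.42771083 0.07890264] 0.9742445145120158
 pos [ 0.4001 -0.1598  0.3599] F [0.  0.2 0. ] w 0.998 gf 0.0 t 35.4
```

View pics/v2.png

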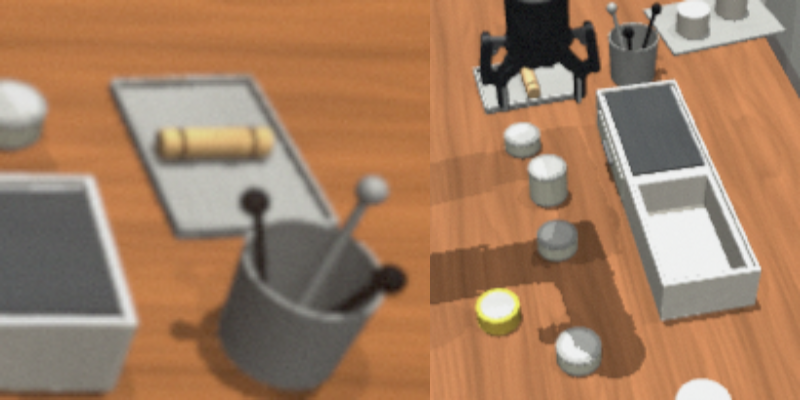

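The pestle lies on the tray and the cover sits against the deck stop, so the bin is open and empty. Tall tin next: it goes at the -y end, pushed lightly to the wall to calibrate y.

```bash
cat >> h.py <<'E'
A0=.028
def pick(xy,h,zt):
    env.gripper_to(1.0); go(np.array(xy)+[0,.05],A0,.25+h); env.pause(.15)
    c=env.get_calibration("wrist"); im=env.get_image("wrist"); p,s=find([(c,im)],xy,h); print("tin",p,"iou",round(s,3))
    if s<.85: cv2.imwrite("pics/lost.png",im); raise SystemExit("lost")
    go(p,A0,h+.07); print(lin(p,zt,.08,10)); st("at")
    env.gripper_to(0.,40); st("grip"); z=env.current_eef_pos()[2]+ZB; lin(p,.22); st("up"); return z
def put(x,y,z,push=None):
    """z: true TCP height at which the tin rests"""
    go(c2w(x,y),A0,.20); print(lin(c2w(x,y),z+.004,.08,10)); st("in")
    if push is not None:
        print("push",lin(c2w(x,push),z+.004,.03,6)); st("pushed")
        q=(np.array(env.current_eef_pos())[:2]-CAD[:2]); y=-np.sin(A0)*q[0]+np.cos(A0)*q[1]; x=np.cos(A0)*q[0]+np.sin(A0)*q[1]; print("caddy x,y",x,y)
    print("floor",lin(c2w(x,y+(.001 if push is not None else 0)),z-.008,.03,6)); st("floor")
    w=env.current_grip_width(); env.gripper_to(min(w+.12,.92)); lin(c2w(x,y),.20); st("out")
E
python3 - <<'E'
from h import *
z=pick((.427,.079),.062,.022)
put(0,-.186,z+.006,push=-.200)
E
```

```text
tin [0.42753562 0.07780677] iou 0.942
False
at pos [0.4279 0.078  0.0226] F [ 0.5 -0.4 -0.4] w 0.996 gf 0.0 t 39.2
grip pos [0.4278 0.0779 0.0226] F [-3.2  1.   3.8] w 0.762 gf 45.2 t 39.5
up pos [0.4271 0.0777 0.2189] F [-0.5 -1.  -1.6] w 0.762 gf 44.9 t 41.0
False
in pos [ 0.6325 -0.172   0.0331] F [ 0.1  1.2 -2.7] w 0.761 gf 44.9 t 44.5
push True
pushed pos [ 0.632  -0.1808  0.0317] F [-0.3 -0.2 -2.2] w 0.762 gf 44.9 t 44.8
caddy x,y -0.0004656399791133914 -0.19486136021888534
floor True
floor pos [ 0.6319 -0.1807  0.0287] F [-0.8  0.2  3.6] w 0.764 gf 45.0 t 45.1
out pos [ 0.6315 -0.1807  0.1985] F [-0.3  0.5 -1.1] w 0.88 gf 0.0 t 46.6
```

```bash
python3 - <<'E'
from h import *
z=pick((.4235,-.0495),.03,.003)
put(0,-.1255,z+.006)
z=pick((.4215,-.275),.03,.003)
put(0,-.056,z+.006)
env.gripper_to(1.0); go(c2w(0,-.08),A0,.32); env.pause(.2)
c=env.get_calibration("wrist"); im=env.get_image("wrist"); cv2.imwrite("pics/w3.png",im)
for n,y,h in(("T",-.194,.062),("B",-.1255,.03),("A",-.056,.03)):
    g=c2w(0,y)[:2]; print(n,g)
st()
E
```

```text
tin [ 0.42400606 -0.05012485] iou 0.947
False
at pos [ 0.4244 -0.05    0.0036] F [ 0.3 -0.   0.3] w 1.0 gf 0.0 t 50.4
grip pos [ 0.4245 -0.0501  0.0038] F [-0.4  1.2  3.9] w 0.758 gf 44.7 t 50.7
up pos [ 0.4237 -0.0501  0.219 ] F [-0.7  0.1 -0.3] w 0.755 gf 44.3 t 52.3
True
in pos [ 0.6307 -0.1116  0.0207] F [-2.   0.3  4.2] w 0.752 gf 47.4 t 55.2
floor True
floor pos [ 0.6307 -0.1116  0.0208] F [-2.4  1.1  4.3] w 0.758 gf 47.4 t 55.4
out pos [ 0.6301 -0.1113  0.1986] F [ 0.5 -0.7 -1.2] w 0.878 gf 0.0 t 57.0
tin [ 0.42230091 -0.27601386] iou 0.946
False
at pos [ 0.4228 -0.2762  0.0037] F [ 0.   0.5 -1.4] w 1.001 gf 0.0 t 60.6
grip pos [ 0.4228 -0.2763  0.0039] F [-0.4  1.1  3.6] w 0.755 gf 45.1 t 60.9
up pos [ 0.4219 -0.2758  0.2189] F [-0.3  0.3 -2. ] w 0.756 gf 44.5 t 62.5
True
in pos [ 0.6287 -0.0421  0.0206] F [-1.2  1.   4.7] w 0.755 gf 48.4 t 65.8
floor True
floor pos [ 0.6287 -0.0421  0.0206] F [-2.2  0.1  3.8] w 0.762 gf 48.5 t 66.0
out pos [ 0.6281 -0.0419  0.1986] F [-0.8  0.5 -0.6] w 0.878 gf 0.0 t 67.6
T [ 0.63243129 -0.17992396]
B [ 0.63051354 -0.11145081]
A [ 0.6285678  -0.04197805]
 pos [ 0.629  -0.0658  0.3186] F [ 0.1 -0.2 -0.2] w 1.0 gf 0.0 t 68.7
```

View pics/w3.png

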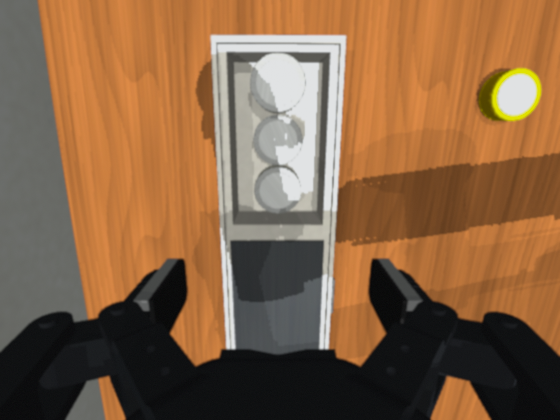

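All three tins stand upright in the bin, at (278,83) tall, (278,140) and (278,189). The knuckles met the guide lips lightly at TCP 20.7 mm, so the flats dropped about 1 cm but landed flat. The last flat goes on the one at (278,189).

```bash
python3 - <<'E'
from h import *
c=env.get_calibration("wrist")
P=unproj(c,[(278,83)],.068),unproj(c,[(278,140),(278,189)],.036); print(P, c2w(0,-.056)[:2])
z=pick((.397,.215),.03,.003)
a=P[1][1]-[*CAD[:2],0]; x=np.cos(A0)*a[0]+np.sin(A0)*a[1]; y=-np.sin(A0)*a[0]+np.cos(A0)*a[1]; print("stack at",x,y)
x=np.clip(x,-.004,.004); y=np.clip(y,-.06,-.052)
put(x,y,z+.036)
env.gripper_to(1.0); go(c2w(0,-.08),A0,.32); env.pause(.2)
im=env.get_image("wrist"); s=env.get_image("scene")[200:320,180:440]; d=env.get_image("side")[110:310,200:390]
cv2.imwrite("pics/v4.png",np.vstack([np.hstack([cv2.resize(im,(430,322)),cv2.resize(d,(350,322))]),cv2.resize(s,(780,278))[:,:780]])); st()
E
```

```text
(array([[ 0.63150856, -0.17994953,  0.068     ]]), array([[ 0.62944809, -0.11157316,  0.036     ],
       [ 0.62754488, -0.04402687,  0.036     ]])) [ 0.6285678  -0.04197805]
tin [0.37030412 0.21119471] iou 0.944
False
at pos [0.3706 0.2116 0.0036] F [ 1.1  0.2 -0.1] w 1.002 gf 0.0 t 72.7
grip pos [0.3707 0.2116 0.0038] F [-0.9  0.6  5. ] w 0.758 gf 44.9 t 73.1
up pos [0.37  0.211 0.219] F [-0.6 -0.1 -2. ] w 0.754 gf 44.4 t 74.7
stack at -0.0010798719818865326 -0.05801938070364459
False
in pos [ 0.6278 -0.044   0.0443] F [-0.3 -0.4 -1.7] w 0.76 gf 44.4 t 78.1
floor True
floor pos [ 0.6283 -0.044   0.0399] F [0.7 0.7 3.4] w 0.757 gf 44.7 t 78.4
out pos [ 0.627  -0.044   0.1986] F [-0.1  0.2  0.1] w 0.873 gf 0.0 t 79.9
 pos [ 0.6291 -0.0659  0.3192] F [-0.8  0.  -0.5] w 1.0 gf 0.0 t 81.1
```

View pics/v4.png

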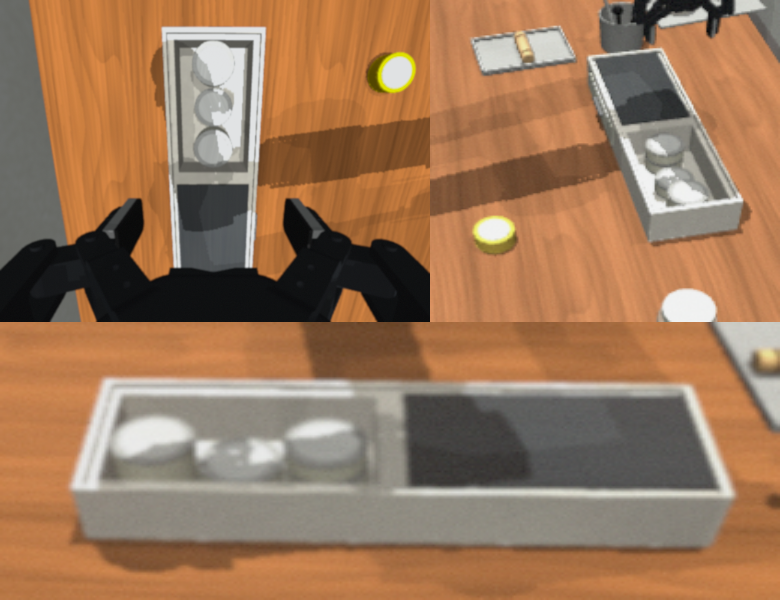

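All four tins are packed. The stack seated at the expected height, and the knocked flat was found again and placed. Only the yellow look-alike remains on the table. Now I slide the cover home over the bin.

```bash
python3 - <<'E'
from h import *
env.gripper_to(0.); go(c2w(0,.12),A0,.12)
print(lin(c2w(0,.12),.066,.02,8)); st(); z=env.current_eef_pos()[2]+ZB-.002
for y in(.10,.04,-.02,-.08,-.105): lin(c2w(0,y),z,.06); st()
lin(c2w(0,-.137),z,.02,14); st("end")
lin(c2w(0,-.13),.15); env.gripper_to(1.); go([.40,.1],A0,.36); env.pause(.2)
cs,cd=env.get_calibration("scene"),env.get_calibration("side"); a=env.get_image("scene"); d=env.get_image("side")
s=cv2.resize(a[200:320,180:440],(780,360),interpolation=3); d=cv2.resize(d[110:310,200:420],(264,240))
cv2.imwrite("pics/v5.png",np.vstack([s,np.hstack([d,cv2.resize(a,(320,240)),np.zeros((240,196,3),np.uint8)])]))
for y in(-.006,-.234): print(y,[(proj(cs,c2w(x,y,.076))[0]-[180,200])*3 for x in(-.063,.063)])
st()
E
```

```text
True
 pos [0.6239 0.134  0.0761] F [-0.4 -0.3  3.5] w -0.002 gf 1.7 t 84.9
 pos [0.6255 0.1135 0.0761] F [-0.3 -0.7  6.5] w -0.003 gf 3.3 t 85.4
 pos [0.6272 0.054  0.0761] F [0.1 0.8 6.7] w -0.001 gf 3.4 t 86.5
 pos [ 0.6288 -0.0061  0.0761] F [0.6 1.8 6.6] w -0.003 gf 3.4 t 87.7
 pos [ 0.6305 -0.0662  0.0761] F [0.8 0.7 6.3] w 0.0 gf 3.5 t 88.8
 pos [ 0.6311 -0.0918  0.076 ] F [ 0.4 -0.8  6.8] w 0.002 gf 3.2 t 89.4
end pos [ 0.6321 -0.1224  0.0761] F [0.3 3.3 8.7] w 0.002 gf 3.8 t 91.1
-0.006 [array([387.53518894,  88.67370265]), array([391.23059025, 208.16337633])]
-0.234 [array([110.47778549,  85.25759486]), array([ 84.04442549, 203.10211913])]
 pos [0.4003 0.0998 0.3595] F [ 0.2 -0.6 -0.5] w 0.997 gf 0.0 t 94.3
```

View pics/v5.png

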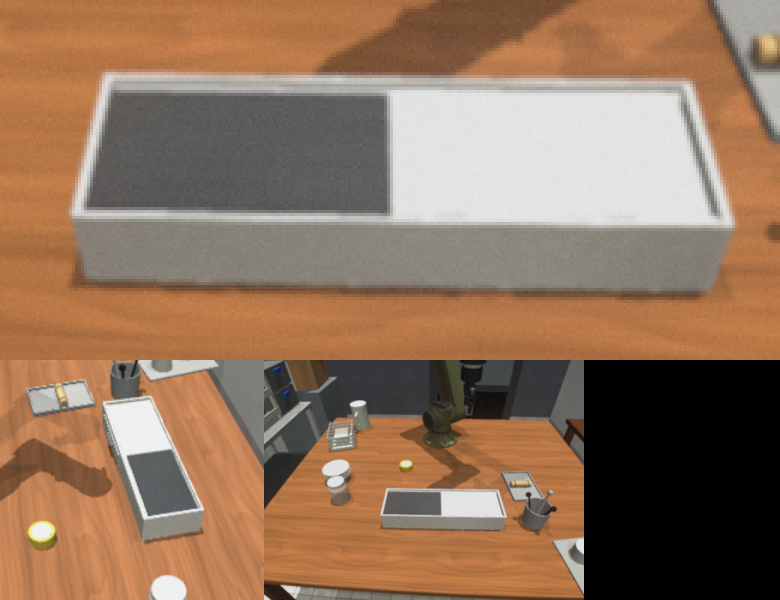

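The cover's edge sits at x 388–391 in the crop, exactly as predicted for fully home. The pestle is on the tray and the bystanders have not moved.

```bash
python3 -c "
from rig import env
print(env.finish_job())"
```

```text
the job is handed in; nothing more can be done
None
```

Job handed in at about 94 s: the one pestle is on the tray, all four tins (three flat, one tall) are in the bin below the rim, and the cover is fully home against its end stop over the bin.

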